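Start-up sequence on the bench control box

ROBOT

A 6-joint arm with a two-finger parallel gripper is mounted at the origin on a cart in front of the work surface, level with it; the furniture and walls round the work are solid. World frame = base frame: x ahead of the robot, y to its left, z up, the work surface at z = 0. Lengths are in m, angles in degrees, forces in N, time in s.
With the tool pointing down it reaches from about 0.275 to 0.75 m from the base axis. Payload 10.2 kg.
Tool frame: the origin (TCP) lies on the front face of the gripper's body, between the roots of the fingers; the fingertips stand 73 mm ahead of it and the grasp point (between the pads) lies 54 mm ahead of it (arm.tip_reach is the z of the fingertips in the tool frame, in m); z points along the fingers, y is the line along which they close (so a half turn about z gives the same grasp; the last joint's range is limited). The gripper opens to 85 mm and grips with 20 to 120 N. Pads are 22 mm wide; open, the fingers measure 114 mm over their backs; the gripper's body (76 mm by 85 mm) begins 54 mm behind the grasp point. The pads swing forward as they close: fully open they stand 13 mm farther back than shut.
Start: joints at [59.565, 17.928, 85.812, -0, 76.261, -12.8], TCP at [0.159, 0.5, 0.304] pointing down, gripper open.
Joint ranges: [-168.41, 168.41], [-55.51, 124.54], [10.69, 146.95], [-70.63, 250.63], [1, 178], [-165.06, 165.06]. Speed limits (degrees/s): [136.94, 136.94, 172.46, 180, 180, 180].

INTERFACE

Orientations are given as [roll, pitch, yaw] about the fixed x, y, z axes, in that order (R = Rz(yaw) Ry(pitch) Rx(roll)).
In Python, from bench import arm, optics, order gives the robot as it stands.
- The arm moves only by the shell command python3 -m creep 'ROWS' [FORCE]. ROWS is JSON, one flat list of numbers, 7 for each row, row after row: the opening, from 0 (shut) to 1 (fully open), then the shift along the tool's x, y, z in units of 0.4 m (1.0 is 0.4 m), then the turn, a rotation vector about the tool's x, y, z in units of 45 degrees (1.0 is 45 degrees). In form: [claw, tx, ty, tz, wx, wy, wz, claw, tx, ty, tz, wx, wy, wz, ...]. A call has 1 to 12 rows; each row is the pose to reach, as a shift and turn from the pose commanded when the call began, along the tool's axes at that moment; what a row does not reach only later rows make up. A row lasts 1/10 s, in which the tool goes at most 50 mm and 8.59 degrees, less where a joint would pass 70% of its speed; a pose out of reach is approached as far as the arm can. A call with a number of a shift or a turn outside -1 to 1 is refused whole. A call with a gripper value outside its range is refused whole. The fingers move at their own pace and stop on an object; FORCE is the grip in N (left out, the last holds). Time passes only in rows, so rows that repeat a pose let the fingers close. It gives the time, the measured TCP pose, the force, the opening and the grip force at its end, in the units of the state.
- arm.get_obs(): the state, without advancing time (a new reading comes with each control period).
- optics.read_camera(name): name is "scene" or "top"; returns the picture (480x640x3 uint8, blue, green, red); there is no depth.
- optics.camera_params(name): a dict with "intrinsics" (3x3 intrinsics, pixels), "eye" and "rotation" of the camera in the world. Camera axes: x right, y down, z forward; pixel columns grow to the right and rows downward; lengths in m; the calibration is good to about 2 mm. A picture is of the moment at which its call begins. camera_params takes no time and is no camera call.
- order.finish_job(): hands the job in; it is judged then, once.
The state is a dict: "clock": time; "qpos": joint angles; "qd": joint speeds; "effort": joint torques, N m; "tool_pos": TCP position; "orientation": TCP orientation; "force": force on the tool from outside, world axes, zero at the start; "wrist_torque": the same for the moment, N m; "opening": finger opening in m; "grip_force": force on a finger pad.
Only numpy, scipy, OpenCV 4.12 (cv2) and the standard library are available. Lean on these libraries where they do the work, as an engineer would, in place of code of your own. Each camera call takes 0.05 s, during which the arm holds its last target. There are 200 camera calls.

TASK

Bring the bench machines up from the grey control box: press the wide mushroom head (reset), then the square key (extractor), then the small round key (grinder), each fully down and let right up before the next. Do not press the long bar-shaped key, do not go back to an earlier button, and leave the things lying round the box where they are.

Things in the scene. Friction and masses are not known exactly. Their poses are not given: they have to be found in the camera images.
- control_box: grey enclosure fixed on the bench, 174 x 174 mm, 62 mm high; origin under its middle. Four black bezels (66 x 62 x 4 mm) stand on its lid, two by two, 72 mm apart; which button is in which corner changes. The button stands 8 mm towards the box's +x from its bezel's middle; a white tell-tale pin, 10 mm across, stands 23 mm to the -x side of the middle.
- mushroom_top (a point): middle of the top face of the wide round mushroom head, a 42 mm disc with a gently domed top on a thin stem; this face is 86 mm above the bench when up and 20 mm above its bezel, all four heads of the same grey plastic. Moves down with the button. z up, x and y as the box's.
- mushroom (a joint): travel of that button: 0 up, 0.007 m fully down; sprung, about 2 N to start and 5 N fully down, comes up by itself when let go
- mushroom_pin (a joint): white tell-tale pin of that button: 0 standing 13 mm above its bezel; a press of the button drags it down by the deepest travel so far (0.007 m after a full press) and it stays down. Not to be touched
- square_key_top (a point): middle of the top face of the square key, 32 x 32 mm, flat top; this face is 86 mm above the bench when up and 20 mm above its bezel, all four heads of the same grey plastic. Moves down with the button. z up, x and y as the box's.
- square_key (a joint): travel of that button: 0 up, 0.007 m fully down; sprung, about 2 N to start and 5 N fully down, comes up by itself when let go
- square_key_pin (a joint): white tell-tale pin of that button: 0 standing 13 mm above its bezel; a press of the button drags it down by the deepest travel so far (0.007 m after a full press) and it stays down. Not to be touched
- round_key_top (a point): middle of the top face of the small round key, a 27 mm flat-topped cylinder; this face is 86 mm above the bench when up and 20 mm above its bezel, all four heads of the same grey plastic. Moves down with the button. z up, x and y as the box's.
- round_key (a joint): travel of that button: 0 up, 0.007 m fully down; sprung, about 2 N to start and 5 N fully down, comes up by itself when let go
- round_key_pin (a joint): white tell-tale pin of that button: 0 standing 13 mm above its bezel; a press of the button drags it down by the deepest travel so far (0.007 m after a full press) and it stays down. Not to be touched
- bar_key_top (a point): middle of the top face of the long bar-shaped key, 46 x 16 mm, flat top, to be left alone; this face is 86 mm above the bench when up and 20 mm above its bezel, all four heads of the same grey plastic. Moves down with the button. z up, x and y as the box's.
- bar_key (a joint): travel of that button: 0 up, 0.007 m fully down; sprung, about 2 N to start and 5 N fully down, comes up by itself when let go
- bar_key_pin (a joint): white tell-tale pin of that button: 0 standing 13 mm above its bezel; a press of the button drags it down by the deepest travel so far (0.007 m after a full press) and it stays down. Not to be touched
- hex_bolt_2: steel hex bolt lying near the box, 52 x 58 x 19 mm; bystander, origin under its middle
- chuck_key: small drill chuck key lying near the box, 63 x 56 x 15 mm; bystander, origin under its middle
- tape_spool: small red spool of tape lying near the box, 56 mm across, 16 mm high; bystander, origin under its middle

How it is judged (in metres and radians):
On the way, in this order (a step that is already met when the one before it is completed fails the run):
1. the mushroom head is pressed fully down (more than 5 of its 7 mm) (value of joint mushroom above 0.005 m), for 0.05 s.
2. the mushroom head is let up again (value of joint mushroom below 0.0015 m), for 0.1 s.
3. the square key is pressed fully down (more than 5 of its 7 mm) (value of joint square_key above 0.005 m), for 0.05 s.
4. the square key is let up again (value of joint square_key below 0.0015 m), for 0.1 s.
5. the small round key is pressed fully down (more than 5 of its 7 mm) (value of joint round_key above 0.005 m), for 0.05 s.
6. the small round key is let up again (value of joint round_key below 0.0015 m), for 0.1 s.
At the end, for the whole second after the job is handed in: The tell-tale pins of mushroom head, square key and round key have gone down with them (more than 4.5 mm), that of the bar key has not (less than 3 mm), and all four buttons are up (within 1.5 mm) (value of joint each of mushroom_pin, square_key_pin, round_key_pin above 0.0045 m and value of joint bar_key_pin below 0.003 m and value of joint each of mushroom, square_key, round_key, bar_key below 0.0015 m); the robot touches nothing.
It fails at once if the bar key is pressed (more than 3 mm) (value of joint bar_key above 0.003 m).
It fails at once if the square key is pressed (more than 3 mm) before the mushroom head has been, or the round key before the square key has been ((value of joint square_key_pin above 0.003 m and value of joint mushroom_pin below 0.004 m) or (value of joint round_key_pin above 0.003 m and value of joint square_key_pin below 0.004 m)).
It fails at once if the mushroom head is down (more than 3 mm) together with or after the square key (value of joint each of square_key_pin, mushroom above 0.003 m).
It fails at once if the square key is down (more than 3 mm) together with or after the round key (value of joint each of round_key_pin, square_key above 0.003 m).
It fails at once if a bystander by the box is moved more than 30 mm (distance of any of hex_bolt_2, chuck_key, tape_spool from where it was at the start of the episode above 0.03 m).
It also fails if it takes over 48 s, if anything falls off the work surface, if the arm or the gripper's body presses on something with over 40 N, if the wrist force passes 120 N, or if a joint passes its speed limit or range.

## Working session

There is one attempt and no reset: what is moved stays moved. The work goes in short steps, Python scripts to look and compute and a shell command to move; the robot and the scene stay as the last step left them, time stands still between calls to the robot, and variables do not carry over. Pictures are saved under pics/ and viewed, at most 10 in all, crops included, and the job is handed in when it is done.

```bash
mkdir -p pics; ls
python3 - <<'E'
from bench import arm,optics,order
import cv2
for n in("scene","top"):
    cv2.imwrite(f"pics/{n}0.png",optics.read_camera(n)); p=optics.camera_params(n); print(n,p)
o=arm.get_obs();print({k:o[k] for k in("clock","tool_pos","orientation","force","opening")},arm.tip_reach)
E
```

```text
pics
scene {'intrinsics': array([[506.94514246,   0.        , 315.07384705],
       [  0.        , 506.94514246, 240.97142399],
       [  0.        ,   0.        ,   1.        ]]), 'eye': array([0.35864274, 0.32913971, 0.74014004]), 'rotation': array([-139.73352237,    0.72017364, -158.1087342 ])}
top {'intrinsics': array([[524.71591672,   0.        , 322.69731865],
       [  0.        , 524.71591672, 231.60703406],
       [  0.        ,   0.        ,   1.        ]]), 'eye': array([ 0.44053342, -0.20936716,  0.91702188]), 'rotation': array([-170.60225337,    0.87838522,  -89.69107631])}
{'clock': 0.1, 'tool_pos': array([0.15898998, 0.50019077, 0.30338575]), 'orientation': array([-1.79932547e+02, -1.44853379e-02,  1.62364714e+02]), 'force': array([-0.10443301,  0.15251157,  0.5963839 ]), 'opening': 0.08520689879183624} 0.0726
```

View pics/top0.png

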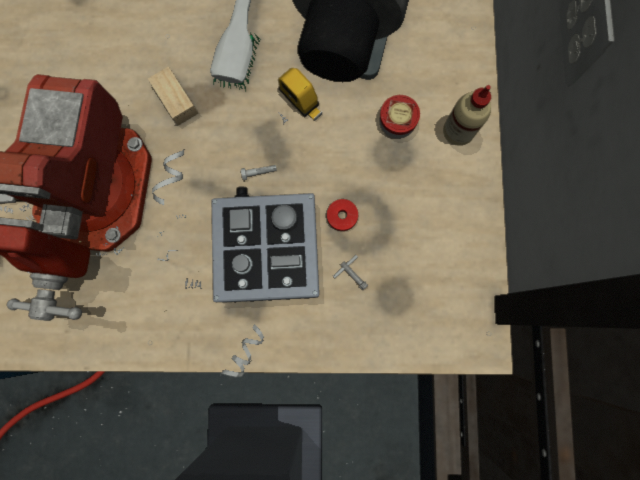

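View pics/scene0.png

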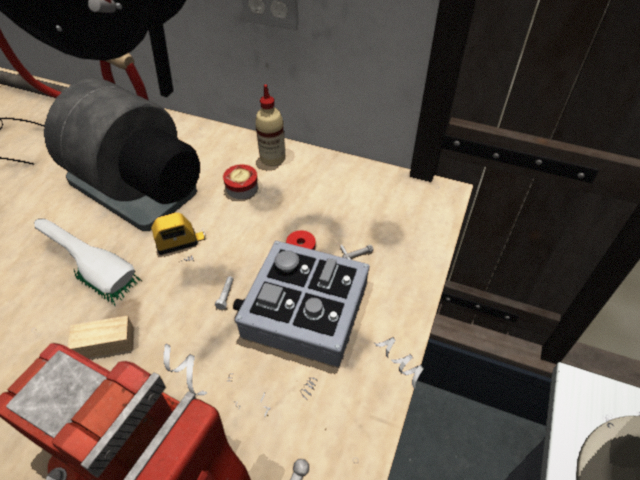

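The top view shows the mushroom at about (285,217), square key (241,219), round key (242,263) and bar (286,261). The pins sit below each one in the image, so box +x points up in the image, towards world +x. In the scene view they are at (287,261), (270,296), (314,308) and (327,272). Next I'll measure them properly.

```bash
cat > h.py <<'E'
import numpy as np,cv2
from scipy.spatial.transform import Rotation as Ro
from bench import optics
P={n:optics.camera_params(n) for n in("scene","top")}
def ray(n,uv):
    p=P[n];d=np.linalg.inv(p["intrinsics"])@[uv[0],uv[1],1]
    return np.array(p["eye"]),Ro.from_euler("xyz",p["rotation"],degrees=True).as_matrix()@d
def plane(n,uv,z):
    e,d=ray(n,uv);return e+d*(z-e[2])/d[2]
def tri(a,b):
    e,d=ray("scene",a);f,g=ray("top",b)
    s=np.linalg.lstsq(np.c_[d,-g],f-e,rcond=None)[0];p,q=e+d*s[0],f+g*s[1]
    return (p+q)/2,np.linalg.norm(p-q)
E
python3 - <<'E'
from h import *
R={"scene":(225,230,385,370),"top":(200,180,330,310)}
out=[]
for n,(x0,y0,x1,y1) in R.items():
    im=cv2.imread(f"pics/{n}0.png")[y0:y1,x0:x1]
    big=cv2.resize(im,None,fx=3,fy=3,interpolation=cv2.INTER_CUBIC)
    g=cv2.cvtColor(big,cv2.COLOR_BGR2GRAY)
    m=(g<60).astype(np.uint8)
    cs,h=cv2.findContours(m,cv2.RETR_CCOMP,cv2.CHAIN_APPROX_NONE)
    for c,hh in zip(cs,h[0]):
        a=cv2.contourArea(c)
        if a<60: continue
        r=cv2.minAreaRect(c);uv=(np.array(r[0])+.5)/3-.5+[x0,y0]
        print(n,"hole" if hh[3]>=0 else "dark",int(a/9),uv.round(1),np.round(np.array(r[1])/3,1),round(r[2],1),plane(n,uv,.066).round(4))
        cv2.drawContours(big,[c],-1,(0,255,255) if hh[3]>=0 else (0,0,255),1)
    w=(cv2.inRange(big,(225,225,225),(255,255,255)))
    cs,_=cv2.findContours(w,cv2.RETR_EXTERNAL,2)
    for c in cs:
        if cv2.contourArea(c)>30:
            q=cv2.minEnclosingCircle(c);uv=(np.array(q[0])+.5)/3-.5+[x0,y0];print(n,"pin",uv.round(1),round(q[1]/3,1))
    out.append(cv2.resize(big,(400,int(big.shape[0]*400/big.shape[1]))))
H=max(o.shape[0] for o in out)
cv2.imwrite("pics/crop1.png",np.hstack([cv2.copyMakeBorder(o,0,H-o.shape[0],0,0,0) for o in out]))
E
```

```text
scene dark 46 [313.6 313.1] [ 6.6 15.1] 88.7 [ 0.5268 -0.0603  0.066 ]
scene dark 67 [237.3 303.7] [ 7.5 11.5] 26.6 [ 0.6455 -0.0323  0.066 ]
scene dark 1245 [317.9 313.9] [43.  34.5] 16.2 [ 0.5199 -0.0615  0.066 ]
scene hole 410 [313.5 308.8] [23.1 23.1] 45.0 [ 0.5298 -0.0675  0.066 ]
scene dark 799 [275.  301.7] [43.5 33.9] 16.3 [ 0.5916 -0.0575  0.066 ]
scene hole 158 [272.6 303.8] [16.9 33.4] 68.6 [ 0.5935 -0.0526  0.066 ]
scene dark 1493 [313.2 336.1] [ 73.9 137.2] 70.8 [ 0.5121 -0.0227  0.066 ]
scene hole 12 [326.  351.5] [7.9 2.6] 21.8 [ 0.4851 -0.0057  0.066 ]
scene hole 13 [303.9 344.9] [7.8 2.8] 26.6 [ 0.5195 -0.0039  0.066 ]
scene hole 17 [282.3 338.9] [7.6 3.4] 26.6 [ 0.5535 -0.0012  0.066 ]
scene hole 16 [263.1 332.8] [10.2  2.7] 18.4 [ 5.848e-01 -1.000e-04  6.600e-02]
scene dark 697 [331.9 278.2] [40.6 31.5] 16.4 [ 0.5239 -0.1333  0.066 ]
scene dark 618 [291.  267.5] [41.5 30.4] 15.3 [ 0.5953 -0.1291  0.066 ]
scene dark 30 [300.5 240.5] [5.  7.7] 90.0 [ 0.6035 -0.1894  0.066 ]
scene pin [333. 314.] 2.4
scene pin [288.8 301.6] 2.2
scene pin [346.2 277.7] 2.2
scene pin [304.3 266.8] 2.1
top dark 1350 [242.3 269.3] [40.3 37.4] 87.8 [ 0.5187 -0.0649  0.066 ]
top hole 350 [241.7 263.7] [20.7 21.7] 45.0 [ 0.5279 -0.0636  0.066 ]
top dark 1340 [286.2 266.9] [39.8 37.4] 87.1 [ 0.523  -0.1364  0.066 ]
top hole 446 [286.  261.5] [14.5 33.3] 87.1 [ 0.5317 -0.136   0.066 ]
top dark 14 [240.2 228.8] [ 1.6 17.7] 85.4 [ 0.5856 -0.0595  0.066 ]
top dark 1303 [241.2 226. ] [39.3 37.1] 87.7 [ 0.5903 -0.061   0.066 ]
top hole 546 [240.8 220.2] [24.2 24. ] 89.1 [ 0.6001 -0.06    0.066 ]
top dark 810 [284.6 223.8] [39.1 36.9] 87.0 [ 0.5942 -0.1326  0.066 ]
top dark 98 [241.7 191.5] [ 9.7 13.3] 90.0 [ 0.6488 -0.0599  0.066 ]
```

View pics/crop1.png

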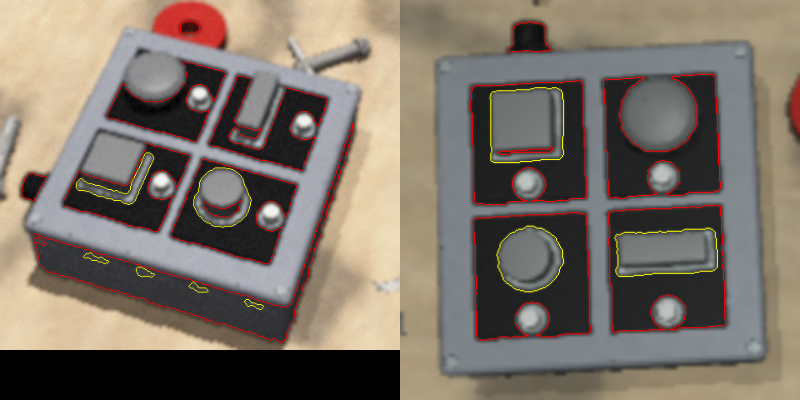

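```bash
cat > go.py <<'E'
from h import *
from bench import arm
import sys
def to(xyz,yaw=183.1):
    o=arm.get_obs();R=Ro.from_euler("xyz",o["orientation"],degrees=True)
    T=Ro.from_euler("xyz",[180,0,yaw],degrees=True)
    print("t",(R.inv().apply(np.array(xyz)-o["tool_pos"])/.4).round(4),"w",((R.inv()*T).as_rotvec(True)/45).round(4),
     "pos",o["tool_pos"].round(4),o["orientation"].round(2),"F",o["force"].round(1),"clk",round(o["clock"],2),"open",round(o["opening"],3))
if __name__=="__main__": to([float(a) for a in sys.argv[1:4]])
E
python3 - <<'E'
from h import *
for n,a,b in(("mush",(291,267.5),(284.6,223.8)),("sq",(275,301.7),(241.2,226)),("rd",(317.9,313.9),(242.3,269.3)),("bar",(331.9,278.2),(286.2,266.9))):
    p,e=tri(a,b);print(n,p.round(4),round(e,4))
for n,a,b in (("pin m",(304.3,266.8),(284.5+.6,238)),):print(n,tri(a,b))
E
python3 go.py .603 -.1305 .304;python3 go.py .38 .18 .33
```

```text
mush [ 0.5958 -0.132   0.0618] 0.0017
sq [ 0.592  -0.06    0.0619] 0.0019
rd [ 0.5201 -0.064   0.0617] 0.0019
bar [ 0.524  -0.136   0.0623] 0.0015
pin m (array([ 0.57119542, -0.13406321,  0.07272776]), np.float64(0.003465435090754768))
t [-1.5355e+00 -1.1663e+00 -6.0000e-04] w [-0.0014 -0.0006 -0.4608] pos [0.159  0.5002 0.3034] [-1.7993e+02 -1.0000e-02  1.6236e+02] F [-0.1  0.2  0.6] clk 0.1 open 0.085
t [-0.7691 -0.5955 -0.066 ] w [-0.0014 -0.0006 -0.4608] pos [0.159  0.5002 0.3034] [-1.7993e+02 -1.0000e-02  1.6236e+02] F [-0.1  0.2  0.6] clk 0.1 open 0.085
```

Triangulation puts the bezels about 62 mm up, against 66 mm in the text, so the calibration agrees. Button targets are mushroom (.603,-.131), square (.5995,-.059) and round (.528,-.063).

```bash
python3 -m creep '[0,-0.2,-0.15,-0.066,0,0,-0.12, 0,-0.4,-0.3,-0.066,0,0,-0.24, 0,-0.6,-0.45,-0.066,0,0,-0.36, 0,-0.769,-0.5955,-0.066,-0.0014,0,-0.4608, 0,-0.769,-0.5955,-0.066,-0.0014,0,-0.4608, 0,-0.769,-0.5955,-0.066,-0.0014,0,-0.4608, 0,-0.769,-0.5955,-0.066,-0.0014,0,-0.4608, 0,-0.769,-0.5955,-0.066,-0.0014,0,-0.4608, 0,-0.769,-0.5955,-0.066,-0.0014,0,-0.4608, 0,-0.769,-0.5955,-0.066,-0.0014,0,-0.4608]' 60; python3 go.py .603 -.131 .22
```

```text
clock: 1.1
tool_pos: [0.3801, 0.1798, 0.33]
orientation: [179.9, -0.0, -177.0]
force: [0.0, 1.0, -0.5]
opening: 0.0001
grip_force: 0.0
t [-0.516  -0.8053  0.2738] w [ 0.0016 -0.0007 -0.0024] pos [0.3801 0.1798 0.33  ] [ 1.7993e+02 -3.0000e-02 -1.7701e+02] F [ 0.   1.  -0.5] clk 1.1 open 0.0
```

```bash
python3 -m creep '[0,-0.516,-0.8053,0,0,0,0, 0,-0.516,-0.8053,0,0,0,0, 0,-0.516,-0.8053,0,0,0,0, 0,-0.516,-0.8053,0,0,0,0, 0,-0.516,-0.8053,0,0,0,0, 0,-0.516,-0.8053,0,0,0,0, 0,-0.516,-0.8053,0,0,0,0, 0,-0.516,-0.8053,0,0,0,0, 0,-0.516,-0.8053,0.14,0,0,0, 0,-0.516,-0.8053,0.35,0,0,0, 0,-0.516,-0.8053,0.35,0,0,0, 0,-0.516,-0.8053,0.35,0,0,0]'; python3 go.py .603 -.131 .163
python3 - <<'E'
from h import *
o=[optics.read_camera(n) for n in("scene","top")]
cv2.imwrite("pics/c2.png",np.hstack([cv2.resize(o[0][180:380,200:400],(400,400)),cv2.resize(o[1][130:330,180:380],(400,400))]))
E
```

```text
clock: 2.3
tool_pos: [0.6019, -0.1276, 0.1846]
orientation: [179.6, -0.6, -176.8]
force: [-0.3, 0.6, -0.1]
opening: 0.0002
grip_force: 0.0
t [-0.0029 -0.009   0.0538] w [ 0.0078 -0.0123  0.0025] pos [ 0.6019 -0.1276  0.1846] [ 179.65   -0.55 -176.79] F [-0.3  0.6 -0.1] clk 2.3 open 0.0
```

View pics/c2.png

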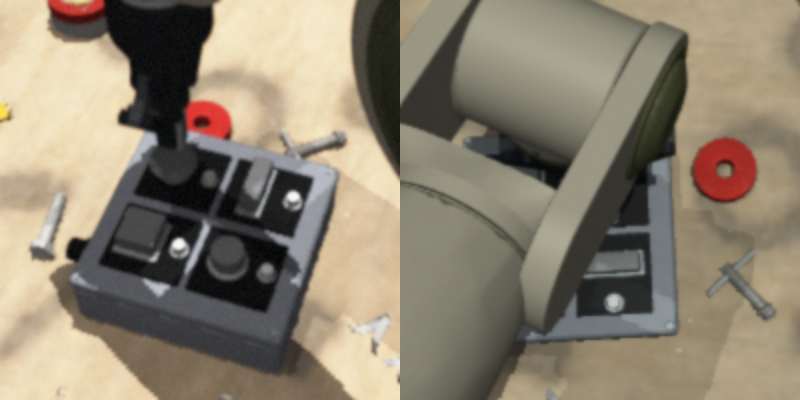

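The left crop shows the shut fingers over the mushroom, at about (175,145). The top view is blocked by the arm. I'll go down in small steps and watch the force.

```bash
python3 -m creep '[0,0,0,0.03,0,0,0, 0,0,0,0.06,0,0,0, 0,0,0,0.07,0,0,0, 0,0,0,0.07,0,0,0, 0,0,0,0.07,0,0,0]'; python3 go.py .603 -.131 .152
```

```text
clock: 2.9
tool_pos: [0.6037, -0.1303, 0.1624]
orientation: [180.0, 0.0, -176.9]
force: [0.6, 0.6, -0.4]
opening: -0.0001
grip_force: 0.0
t [ 0.0019 -0.0018  0.0259] w [ 0.0011  0.0009 -0.0001] pos [ 0.6037 -0.1303  0.1624] [ 1.7995e+02  4.0000e-02 -1.7691e+02] F [ 0.6  0.6 -0.4] clk 2.9 open -0.0
```

```bash
python3 -m creep '[0,0,0,0.008,0,0,0, 0,0,0,0.015,0,0,0, 0,0,0,0.015,0,0,0, 0,0,0,0.015,0,0,0]'|grep -E 'pos|force'; python3 -m creep '[0,0,0,0.004,0,0,0, 0,0,0,0.0075,0,0,0, 0,0,0,0.0075,0,0,0, 0,0,0,0.0075,0,0,0]'|grep -E 'pos|force'
```

```text
tool_pos: [0.6038, -0.1303, 0.1563]
force: [1.6, -0.2, 2.1]
grip_force: 1.2
tool_pos: [0.6038, -0.1303, 0.1532]
force: [2.7, -1.6, 3.7]
grip_force: 1.8
```

```bash
python3 -m creep '[0,0,0,0.003,0,0,0, 0,0,0,0.005,0,0,0, 0,0,0,0.005,0,0,0]'|grep -E 'pos|force'; python3 -m creep '[0,0,0,0.0025,0,0,0, 0,0,0,0.0025,0,0,0, 0,0,0,0.0025,0,0,0]'|grep -E 'pos|force'
```

```text
tool_pos: [0.6038, -0.1303, 0.1516]
force: [1.6, -0.3, 8.3]
grip_force: 3.9
tool_pos: [0.6039, -0.1303, 0.1515]
force: [-1.6, 1.1, 14.6]
grip_force: 7.1
```

The mushroom is on its stop: z .1515 and the force has jumped to 14.6 N. I'll lift and move to the square key.

```bash
python3 -m creep '[0,0,0,-0.04,0,0,0, 0,0,0,-0.11,0,0,0, 0,0,0,-0.11,0,0,0, 0,0,0,-0.11,0,0,0, 0,0.001,0.1,-0.11,0,0,0, 0,0.001,0.1786,-0.11,0,0,0, 0,0.001,0.1786,-0.11,0,0,0, 0,0.001,0.1786,-0.11,0,0,0, 0,0.001,0.1786,-0.11,0,0,0]'|grep -E 'pos|force'; python3 go.py .5995 -.059 .1605;  python3 - <<'E'
from h import *
o=[optics.read_camera(n) for n in("scene","top")]
cv2.imwrite("pics/c3.png",np.hstack([cv2.resize(o[0][180:380,200:400],(400,400)),cv2.resize(o[1][130:330,180:380],(400,400))]))
E
```

```text
tool_pos: [0.5991, -0.0596, 0.1932]
force: [0.3, -1.3, -0.5]
grip_force: 0.0
t [-0.0011  0.0014  0.0819] w [ 0.0017 -0.0015 -0.0008] pos [ 0.5991 -0.0596  0.1932] [ 1.7992e+02 -7.0000e-02 -1.7694e+02] F [ 0.3 -1.3 -0.5] clk 5.2 open -0.0
```

View pics/c3.png

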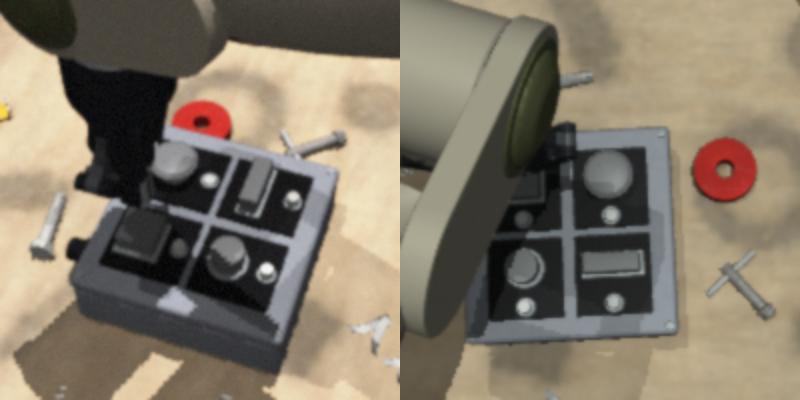

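The mushroom, at (175,165) in the left crop, is back up and its pin at (210,181) is lower. The fingers are over the square key. I'll press it through to its stop (z about .1516).

```bash
python3 -m creep '[0,0,0,0.03,0,0,0, 0,0,0,0.06,0,0,0, 0,0,0,0.08,0,0,0, 0,0,0,0.09,0,0,0, 0,0,0,0.098,0,0,0, 0,0,0,0.098,0,0,0, 0,0,0,0.098,0,0,0]'|grep -E 'pos|force'; python3 -m creep '[0,0,0,0.003,0,0,0, 0,0,0,0.006,0,0,0, 0,0,0,0.006,0,0,0, 0,0,0,0.006,0,0,0]'|grep -E 'pos|force'
```

```text
tool_pos: [0.5994, -0.0588, 0.1552]
force: [-0.8, 0.2, 3.1]
grip_force: 1.4
tool_pos: [0.5995, -0.0589, 0.1527]
force: [-0.7, 0.8, 3.8]
grip_force: 1.9
```

```bash
python3 -m creep '[0,0,0,0.003,0,0,0, 0,0,0,0.0055,0,0,0, 0,0,0,0.0055,0,0,0, 0,0,0,0.0055,0,0,0]'|grep -E 'pos|force'; python3 go.py .528 -.063 .1515
```

```text
tool_pos: [0.5995, -0.0589, 0.1515]
force: [-4.5, 1.0, 12.6]
grip_force: 6.6
t [ 0.1791 -0.0006 -0.0002] w [0.0008 0.0016 0.0001] pos [ 0.5995 -0.0589  0.1515] [ 1.7996e+02  7.0000e-02 -1.7689e+02] F [-4.5  1.  12.6] clk 6.8 open -0.0
```

```bash
python3 -m creep '[0,0,0,-0.04,0,0,0, 0,0,0,-0.11,0,0,0, 0,0,0,-0.11,0,0,0, 0,0,0,-0.11,0,0,0, 0,0.1,0,-0.11,0,0,0, 0,0.179,-0.0006,-0.11,0,0,0, 0,0.179,-0.0006,-0.11,0,0,0, 0,0.179,-0.0006,-0.11,0,0,0, 0,0.179,-0.0006,-0.11,0,0,0]'|grep -E 'pos|force'; python3 go.py .528 -.063 .1605;  python3 - <<'E'
from h import *
o=[optics.read_camera(n) for n in("scene","top")]
cv2.imwrite("pics/c4.png",np.hstack([cv2.resize(o[0][180:380,200:400],(400,400)),cv2.resize(o[1][130:330,180:380],(400,400))]))
E
```

```text
tool_pos: [0.5284, -0.0631, 0.1938]
force: [0.7, 1.1, 0.1]
grip_force: 0.0
t [0.0011 0.0001 0.0833] w [0.0015 0.0003 0.    ] pos [ 0.5284 -0.0631  0.1938] [ 1.7993e+02  1.0000e-02 -1.7690e+02] F [0.7 1.1 0.1] clk 7.7 open 0.0
```

View pics/c4.png

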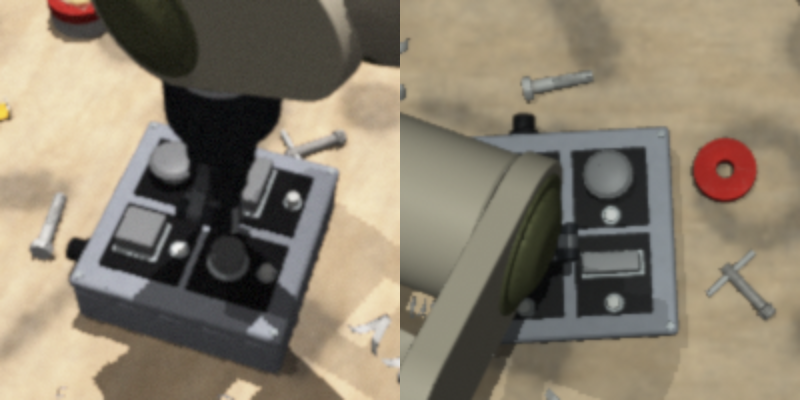

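Run:
```python
from h import *
for z in(.09,.11,.13,.15,.17,.19,.21): print(z,[plane("top",uv,z)[:2].round(3) for uv in((264,251),(269,251),(268,241),(268,261))])
for n in("scene","top"):
    im=optics.read_camera(n); c=im[200:330,260:350] if n=="scene" else im[200:300,210:300]
    c=cv2.resize(c,(400,400*c.shape[0]//c.shape[1]),interpolation=3).astype(float)
    c=np.clip(c*2.5,0,255)[:577]
    out=c if n=="scene" else np.hstack([out,np.vstack([c,np.zeros((len(out)-len(c),400,3))])])
cv2.imwrite("pics/c5.png",out)
```

```text
0.09 [array([ 0.546, -0.103]), array([ 0.546, -0.111]), array([ 0.562, -0.109]), array([ 0.53 , -0.109])]
0.11 [array([ 0.543, -0.105]), array([ 0.543, -0.113]), array([ 0.559, -0.111]), array([ 0.528, -0.112])]
0.13 [array([ 0.541, -0.108]), array([ 0.541, -0.115]), array([ 0.556, -0.114]), array([ 0.526, -0.114])]
0.15 [array([ 0.538, -0.11 ]), array([ 0.538, -0.118]), array([ 0.553, -0.116]), array([ 0.523, -0.117])]
0.17 [array([ 0.536, -0.113]), array([ 0.536, -0.12 ]), array([ 0.55 , -0.118]), array([ 0.521, -0.119])]
0.19 [array([ 0.533, -0.116]), array([ 0.533, -0.123]), array([ 0.547, -0.121]), array([ 0.519, -0.122])]
0.21 [array([ 0.531, -0.118]), array([ 0.531, -0.125]), array([ 0.544, -0.123]), array([ 0.517, -0.124])][ WARN:0@2.151] global loadsave.cpp:1063 imwrite_ Unsupported depth image for selected encoder is fallbacked to CV_8U.
```

View pics/c5.png

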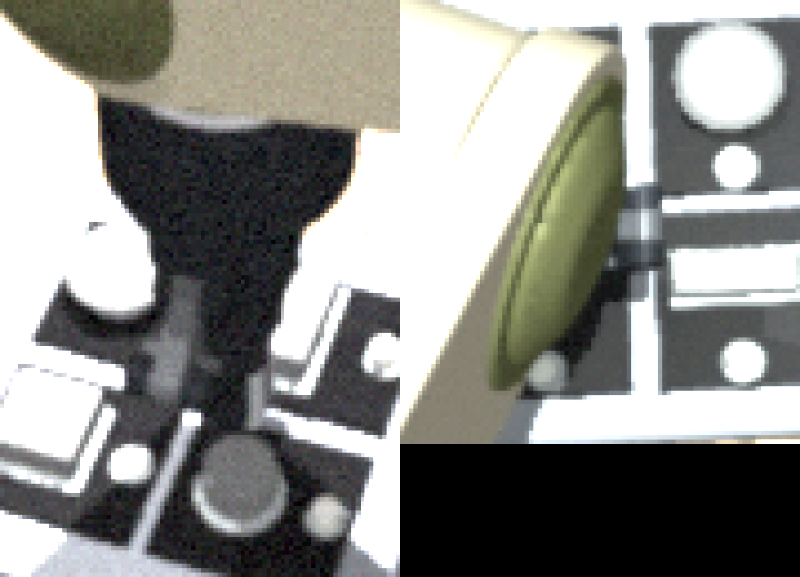

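The knuckles sit at about z .2, level with the TCP and well above the bar key, so pressing is clear. Now the round key.

```bash
python3 -m creep '[0,0,0,0.03,0,0,0, 0,0,0,0.06,0,0,0, 0,0,0,0.08,0,0,0, 0,0,0,0.09,0,0,0, 0,0,0,0.098,0,0,0, 0,0,0,0.098,0,0,0, 0,0,0,0.098,0,0,0]'|grep -E 'pos|force'; python3 -m creep '[0,0,0,0.003,0,0,0, 0,0,0,0.006,0,0,0, 0,0,0,0.006,0,0,0, 0,0,0,0.006,0,0,0]'|grep -E 'pos|force'; python3 -m creep '[0,0,0,0.003,0,0,0, 0,0,0,0.0055,0,0,0, 0,0,0,0.0055,0,0,0, 0,0,0,0.0055,0,0,0]'|grep -E 'pos|force'
```

```text
tool_pos: [0.5279, -0.063, 0.1553]
force: [-1.9, 0.4, 3.6]
grip_force: 1.4
tool_pos: [0.528, -0.063, 0.1528]
force: [-1.4, 1.1, 3.3]
grip_force: 1.9
tool_pos: [0.5281, -0.063, 0.1515]
force: [-4.5, 1.2, 13.7]
grip_force: 6.9
```

```bash
python3 -m creep '[0,0,0,-0.04,0,0,0, 0,0,0,-0.12,0,0,0, 0,0,0,-0.24,0,0,0, 0,0,0,-0.36,0,0,0, 0,0,0,-0.45,0,0,0, 0,0,0,-0.45,0,0,0, 0,0.2,0.2,-0.45,0,0,0, 0,0.38,0.5,-0.45,0,0,0, 0,0.38,0.5,-0.45,0,0,0, 0,0.38,0.5,-0.45,0,0,0, 0,0.38,0.5,-0.45,0,0,0, 0,0.38,0.5,-0.45,0,0,0]'
python3 - <<'E'
from h import *
o=[optics.read_camera(n) for n in("scene","top")]
cv2.imwrite("pics/c6.png",np.hstack([cv2.resize(o[0][180:380,200:400],(400,400)),cv2.resize(o[1][130:330,180:380],(400,400))]))
E
```

```text
clock: 10.6
tool_pos: [0.3623, 0.1313, 0.33]
orientation: [179.9, -0.0, -176.6]
force: [0.3, -0.4, 0.2]
opening: 0.0
grip_force: 0.0
```

View pics/c6.png

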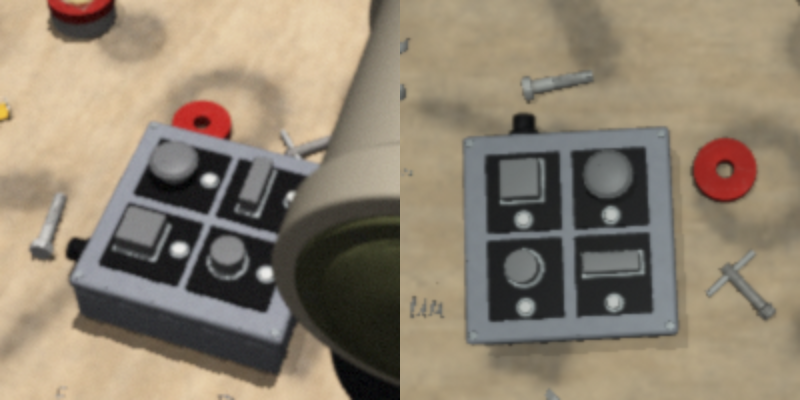

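All four heads are up. The pressed pins (left crop: (210,181), (179,249), (265,273)) are lower, the bystanders haven't moved, and the arm is clear. Handing the job in.

```bash
python3 -c "
from bench import order;print(order.finish_job())"
```

```text
the job is handed in; nothing more can be done
None
```

The mushroom head, square key and round key were each pressed to their stop and let up in that order; the bar key and the things round the box were left alone, and the job is handed in, with no verdict returned.

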